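# Show the label of a notched glass test plate

## Robot

A 6-joint arm with a two-finger parallel gripper is mounted at the origin on the work surface. World frame = base frame: x ahead of the robot, y to its left, z up, the work surface at z = 0. Lengths are in mm, angles in rad, forces in N, time in s.
With the tool pointing down it reaches from about 400 to 925 mm from the base axis. Payload 12.5 kg.
Tool frame: the origin (TCP) lies midway between the tips of the shut fingers; the grasp point (between the pads) lies manip.tcp_to_grasp behind it (manip.tcp_to_grasp is the distance from the TCP to the grasp point, in mm); z points along the fingers, y is the line along which they close (so a half turn about z gives the same grasp; the last joint's range is limited). The gripper opens to 95 mm and grips with 3 to 60 N. Pads are 20 mm wide; open, the fingers measure 119 mm over their backs; the gripper's body (75 mm by 180 mm) begins 59 mm behind the grasp point.
Start: joints at [-1.22, 0.491, 1.559, -0, 1.092, -0.106], TCP at [275.698, -560.925, 214.661] pointing down, gripper open.
Joint ranges: [-3.1, 3.1], [-0.84, 2.19], [0.05, 2.79], [-1.13, 4.28], [0.06, 2.93], [-2.69, 2.69]. Speed limits (rad/s): [2.22, 2.22, 2.79, 3.14, 3.14, 3.14].

## Interface

Orientations are given as a rotation vector (axis times angle).
In Python, from cell import manip, imaging, finish_job, state gives the robot as it stands (manip), with the cameras (imaging), the job as plain functions and the readings as plain functions.
- The arm moves only by the tool jog_arm, called after "Emit:" as name(argument=value, ...) on one line, values as JSON. Schema: {"type":"object","properties":{"deltas":{"type":"array","items":{"type":"array","items":{"type":"array","items":{"type":"number"},"minItems":7,"maxItems":7},"minItems":1,"maxItems":5},"minItems":1,"maxItems":1},"force":{"type":"number"},"only":{"type":"string"},"quiet":{"type":"boolean"},"lines":{"type":"string"}},"required":["deltas"],"additionalProperties":false}. deltas is a list that holds a single list of rows (three levels of brackets), with 1 to 5 rows, each of 7 numbers: dx, dy, dz in units of 25 mm, then a rotation vector rx, ry, rz in units of 0.2 rad, then the finger opening in mm; each row shifts and turns the commanded pose from where the row before left it, along the tool's axes as they then stand; what a row does not reach is not made up. A row lasts 1/8 s, in which the tool goes at most 62.5 mm and 0.188 rad, less where a joint would pass 70% of its speed; a pose out of reach is approached as far as the arm can. The fingers move at their own pace and stop on an object; force is the grip in N (left out, the last holds). Time passes only in rows, so rows that do not move let the fingers close. The tool returns the time, the measured TCP pose, the force, the opening and the grip force at its end. only (a regular expression) keeps the lines of the reply that match it, lines (a string "A,B") keeps lines A to B, and quiet returns only ok. Input that does not fit is refused with a message, and nothing moves.
- state(): the state, without advancing time (a new reading comes with each control period).
- imaging.snapshot(name): name is "scene" or "top"; returns a dict with "pixels" (480x640x3 uint8, red, green, blue), "camera_matrix" (3x3 intrinsics, pixels), "cam_to_world" (4x4, takes a point from camera to world coordinates). Camera axes: x right, y down, z forward; pixel columns grow to the right and rows downward; lengths in mm; the calibration is good to about 2 mm. A picture is of the moment at which its call begins. There is no depth.
- finish_job(): hands the job in; it is judged then, once.
The state is a dict: "t": time; "q": joint angles; "qd": joint speeds; "effort": joint torques, N m; "position": TCP position; "tool_rot": TCP orientation; "wrist_force": force on the tool from outside, world axes, zero at the start; "wrist_torque": the same for the moment, N m; "width": finger opening in mm; "grip_force": force on a finger pad.
Only numpy, scipy, OpenCV 4.12 (cv2) and the standard library are available. Lean on these libraries where they do the work, as an engineer would, in place of code of your own. Each camera call takes 0.05 s, during which the arm holds its last target. There are 200 camera calls.

## Task

Two glass lacquer test plates stand on edge in wooden holders; take the one with the small corner notch, which marks its frosted label end. Lift it out gripping only its clear glass, with the fingers off the frosted end, and hold it over the light pad, at least 10 cm above the bench, with its long edges level and its label face turned up at a slant of about 45 degrees or flatter. Finish while still holding it there, and leave everything else as it stands.

Things in the scene. Friction and masses are not known exactly. Their poses are not given: they have to be found in the camera images.
- plate: Notched glass test plate, 110 mm long (x), 8 mm thick (y), 60 mm high (z), about 130 g, standing on a long edge in its holder, at any yaw. Origin: centre of its lower long edge. Frosted from x = +10 to +55 mm, clear glass from -55 to +10 mm. +y is the way the label faces. Fingers count as off the frosted end while the point midway between the (22 mm wide) pads is at x below -1 mm.
- plate_notch (a point): Middle of the notch: a square 12 x 12 mm cut out of the plate's upper corner at the frosted end (x +43 to +55 mm, z 48 to 60 mm). Seen facing the label, the notch is at the upper left.
- plate_label (a point): Centre of the paper label, 34 x 24 mm, on the frosted end on the plate's +y face. The other face has no label. (The dark red streak low on both faces of the clear glass is dry lacquer.)
- plate_mid (a point): Centre of the notched plate: 30 mm above its lower long edge, in the middle of length and thickness. Same axes as the plate.
- holder: Wooden holder of the notched plate, fixed to the bench: block 130 mm (x) by 44 mm (y), 26 mm high, with a slot along x, 11 mm wide and 114 mm long, whose floor is 10 mm above the bench. The plate stands 16 mm deep in it and its upper edge is 70 mm above the bench. Origin: centre of the underside. Pulls straight up out of the slot.
- blank: The other glass plate, of the same size but all clear, without notch, frosted end or label, standing in the other holder; origin at the centre of its lower long edge. Leave alone.
- spare_holder: The other wooden holder, like the first, fixed; origin at the centre of its underside.
- pad: Flat light pad fixed to the bench, aluminium with a white top, 140 mm (x) by 160 mm (y), 8 mm high. Origin: centre of its underside. Over the pad means the plate's centre is inside this outline seen from above.
- bowl: Black lacquered bowl standing upside down, 112 mm across, 62 mm high; origin at the centre of its underside. Leave alone.
- tin: Steel tin, 72 mm across, 90 mm high; origin at the centre of its underside. Leave alone.
- spatula: Spatula 160 mm long lying on the bench beside the bowl; origin on its underside. Leave alone.

How it is judged:
By the outcome, as a careful person would: the job done as asked, in the order asked, and still so for the second after the job is handed in, while the arm keeps its last pose, push and grip.
It also fails if it takes over 38 s, if anything falls off the work surface, if the arm or the gripper's body presses on something with over 40 N, if the wrist force passes 120 N, or if a joint passes its speed limit or range.

## Working session

There is one attempt and no reset: what is moved stays moved. The work goes in short steps, Python scripts to look and compute and a tool call to move; the robot and the scene stay as the last step left them, time stands still between calls to the robot, and variables do not carry over. Pictures are saved under pics/ and viewed, at most 10 in all, crops included, and the job is handed in when it is done.

```bash
ls; mkdir -p pics; python3 - <<'E'
from cell import manip, imaging, finish_job, state
import cv2
for n in("scene","top"):
    s=imaging.snapshot(n); cv2.imwrite(f"pics/{n}0.png",s["pixels"][:,:,::-1]); print(n,s["camera_matrix"].round(1).tolist(),s["cam_to_world"].round(3).tolist())
print(state(),manip.tcp_to_grasp)
E
```

```text
cell.py
pics
scene [[563.3, 0.0, 323.8], [0.0, 563.3, 248.3], [0.0, 0.0, 1.0]] [[-0.516, 0.489, -0.703, 1532.228], [0.857, 0.277, -0.436, 554.967], [-0.019, -0.827, -0.562, 766.849], [0.0, 0.0, 0.0, 1.0]]
top [[449.2, 0.0, 322.7], [0.0, 449.2, 239.9], [0.0, 0.0, 1.0]] [[-0.023, -0.997, 0.079, 589.775], [-0.999, 0.02, -0.034, 18.536], [0.032, -0.08, -0.996, 883.45], [0.0, 0.0, 0.0, 1.0]]
{'t': 0.1, 'q': array([-1.21960515e+00,  4.91458862e-01,  1.55936345e+00, -1.02013744e-05,
        1.09170564e+00, -1.05614201e-01]), 'qd': array([-2.40479108e-03, -1.78656363e-03, -1.02294588e-03, -3.28331524e-05,
       -9.23340607e-04,  1.16694622e-03]), 'effort': array([ 3.41541447e-03, -6.13622618e+01, -2.58603877e+01,  6.94014737e-02,
        4.69718256e-02, -4.57315286e-05]), 'position': array([ 275.61640876, -560.71794492,  214.1539258 ]), 'tool_rot': array([-3.05909856e+00, -7.11122910e-01,  1.93995946e-04]), 'wrist_force': array([-0.1420826 , -0.00237598,  0.21618967]), 'wrist_torque': array([0.02890695, 0.0216711 , 0.03840015]), 'grip_force': 0.0, 'width': 95.04771753868573} 18.8
```

View pics/scene0.png

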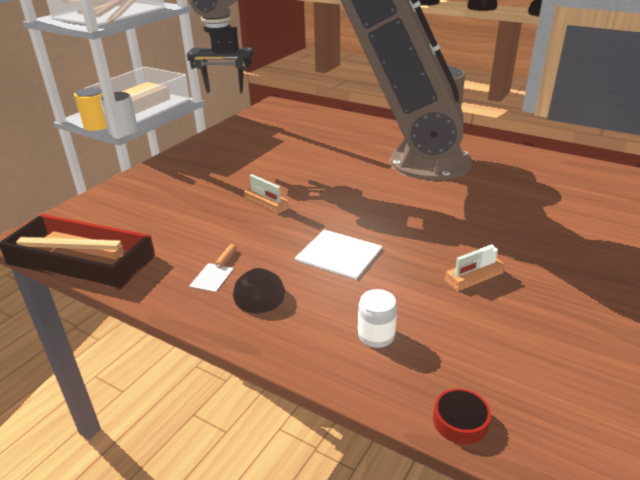

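View pics/top0.png

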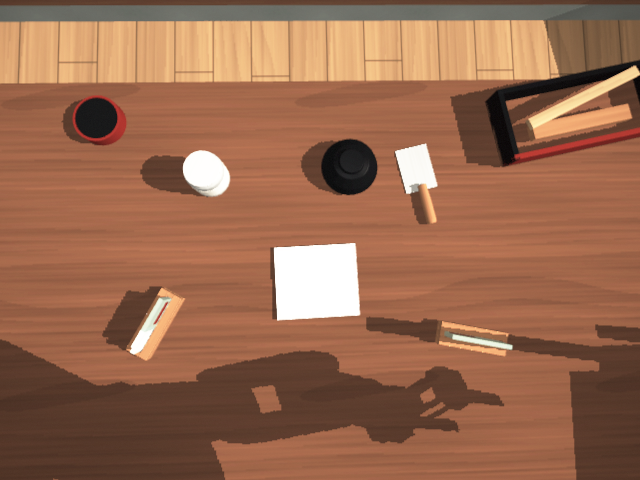

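The plates stand at about (270,192) and (475,265) in the scene view, and at (475,339) and (155,324) in the top view. The pad is at top (316,281). I'll enlarge both plates.

```bash
python3 - <<'E'
import cv2,numpy as np
s=cv2.imread("pics/scene0.png");t=cv2.imread("pics/top0.png")
f=lambda i,x,y,w,h:cv2.resize(i[y:y+h,x:x+w],(400,300),interpolation=cv2.INTER_CUBIC)
cv2.imwrite("pics/c1.png",np.vstack([np.hstack([f(s,435,235,80,60),f(s,230,165,80,60)]),np.hstack([f(t,105,280,100,75),f(t,425,300,100,75)])]))
E
```

```text
(no output)
```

View pics/c1.png

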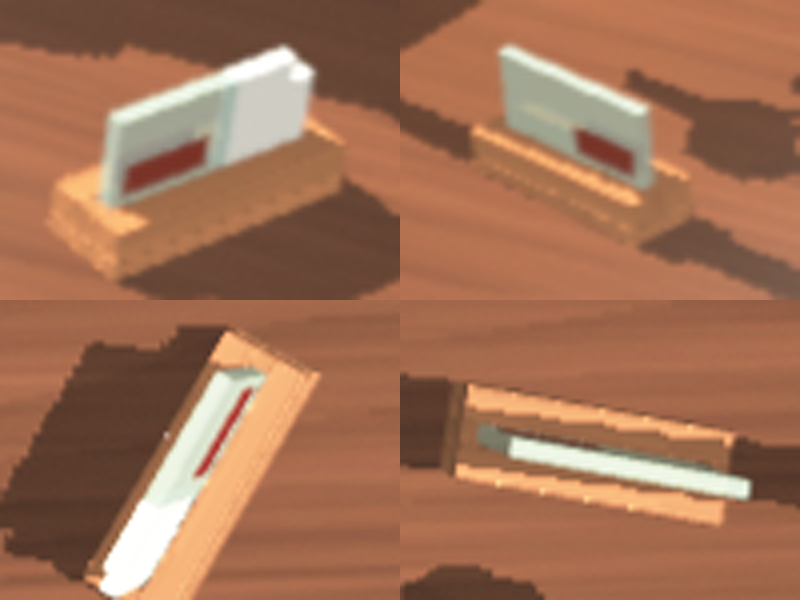

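Top left of the crop: the plate in the left holder (top view) is notched. The notch is at the upper right in the scene view, so that view shows the back face and the label faces the -y side. I'll enlarge it more to measure it.

```bash
python3 - <<'E'
import cv2,numpy as np
s=cv2.imread("pics/scene0.png");t=cv2.imread("pics/top0.png")
a=cv2.resize(t[280:370,115:195],None,fx=6,fy=6,interpolation=cv2.INTER_CUBIC)
b=cv2.resize(s[240:295,440:510],(320,251),interpolation=cv2.INTER_CUBIC)
o=np.zeros((540,800,3),np.uint8);o[:,:480]=a;o[:251,480:]=b
cv2.imwrite("pics/c2.png",o)
E
```

```text
(no output)
```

View pics/c2.png

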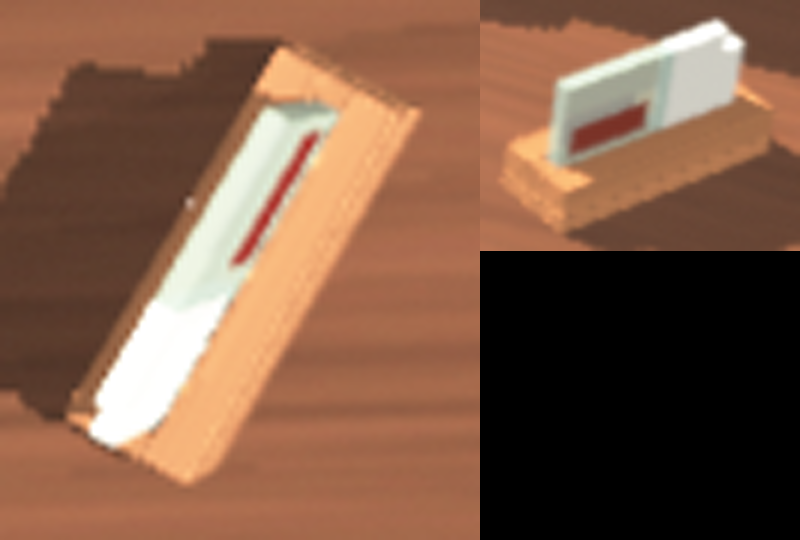

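The top crop shows the holder's top corners at (162.5,287.5), (184.7,299.2), (146.3,360.8) and (126.3,349.2). The plate's clear-end top corner is at (158.7,297.5). The scene crop shows the matching corners. I'll fit the poses from these.

```bash
cat > h.py <<'E'
import numpy as np
from scipy.spatial.transform import Rotation as R
from cell import manip, imaging, finish_job, state
def proj(cam,P):
    K,T=cam; c=(np.atleast_2d(P)-T[:3,3])@T[:3,:3]; p=c@K.T; return p[:,:2]/p[:,2:]
def rz(a): return R.from_euler('z',a).as_matrix()
def delta(pos,rot):   # move in tool axes: translation, rotvec
    s=state(); A=R.from_rotvec(s['tool_rot'])
    return (A.inv().apply(pos-s['position'])).round(1),((A.inv()*rot).as_rotvec()).round(3)
E
python3 - <<'E'
from h import *
from scipy.optimize import least_squares
cam={n:(lambda s:(s["camera_matrix"],s["cam_to_world"]))(imaging.snapshot(n)) for n in("scene","top")}
H=[("top",-65,-22,26,162.5,287.5),("top",-65,22,26,184.7,299.2),("top",65,22,26,146.3,360.8),("top",65,-22,26,126.3,349.2),("top",-55,-4,70,158.7,297.5),
("scene",-65,-22,0,458.6,291.4),("scene",65,-22,0,503.4,272.4),("scene",65,-22,26,503.9,263),("scene",-55,-4,70,456.4,258.6),("scene",43,4,70,492.1,244.4)]
Pd=[("top",-70,80,8,274,320),("top",70,80,8,274,245),("top",70,-80,8,356,243),("top",-70,-80,8,359,315)]
def res(p,D): return np.concatenate([(proj(cam[d[0]],rz(p[2])@np.array(d[1:4])+[p[0],p[1],0])-d[4:]).ravel() for d in D])
for D,x0 in((H,[500,330,2.6]),(Pd,[590,30,0])):
    r=least_squares(res,x0,args=(D,)); print(r.x.round(3),r.fun.reshape(-1,2).round(1).tolist())
    if D is H: h=r.x
g=rz(h[2])@[-16,0,0]+[h[0],h[1],0]
th=h[2]
rot=R.from_matrix(np.c_[[np.cos(th),np.sin(th),0],[np.sin(th),-np.cos(th),0],[0,0,-1]])
print("grasp",g,delta(g+[0,0,140],rot))
# wrist angles at pad for plate-y heading phi, tilt
for tilt in(50,58):
  for phi in(-120,-90,-75,-60,-45,-30):
    P=R.from_euler('z',phi-90,degrees=True)*R.from_euler('x',tilt,degrees=True)
    T=P*R.from_euler('x',180,degrees=True)
    f=R.from_euler('zy',[0,0]); F=R.from_euler('z',3,degrees=True)*R.from_euler('y',2.05)
    print(tilt,phi,(F.inv()*T).as_euler('ZYZ',degrees=True).round(0),T.as_rotvec().round(3))
s=state();q=s['q'];print(((R.from_euler('z',q[0])*R.from_euler('y',q[1]+q[2])).inv()*R.from_rotvec(s['tool_rot'])).as_euler('ZYZ').round(3),q.round(3))
E
```

```text
[506.346 308.236   2.608] [[-0.9, 0.5], [-2.7, 0.3], [-0.4, 0.4], [-1.0, 0.3], [0.8, 1.0], [-2.8, -0.2], [-2.1, 0.9], [-0.7, 0.9], [1.3, 0.7], [-1.7, 0.2]]
[5.80522e+02 3.98400e+00 1.00000e-02] [[1.4, -1.5], [-0.3, 0.8], [-0.5, 0.3], [-0.7, 0.4]]
grasp [520.12558107 300.10496804   0.        ] (array([ 599.1, -664.8,   74.8]), array([-0.000e+00, -1.000e-03, -2.152e+00]))
50 -120 [-40.  94.  42.] [-0.69  -2.574  1.2  ]
50 -90 [-52.  75.  23.] [-0.     2.847 -1.328]
50 -75 [-56.  64.  15.] [-0.359  2.728 -1.272]
50 -60 [-59.  53.   7.] [-0.69   2.574 -1.2  ]
50 -45 [-60.  41.  -2.] [-0.99   2.39  -1.114]
50 -30 [-57.  30. -15.] [-1.259  2.181 -1.017]
58 -120 [-46. 100.  41.] [-0.659 -2.461  1.364]
58 -90 [-60.  78.  25.] [-0.     2.748 -1.523]
58 -75 [-65.  66.  19.] [-0.345  2.62  -1.452]
58 -60 [-69.  54.  13.] [-0.659  2.461 -1.364]
58 -45 [-72.  42.   7.] [-0.943  2.276 -1.262]
58 -30 [-73.  29.  -0.] [-1.195  2.07  -1.148]
[-0.     1.092  1.465] [-1.22   0.491  1.559 -0.     1.092 -0.106]
```

```bash
cat > ov.py <<'E'
from h import *
import cv2,itertools
from scipy.optimize import least_squares
cam={n:(lambda s:(s["camera_matrix"],s["cam_to_world"]))(imaging.snapshot(n)) for n in("scene","top")}
H=[("top",-65,-22,26,162.5,287.5),("top",-65,22,0,184.7,299.2),("top",65,22,0,146.3,360.8),("top",65,-22,26,126.3,349.2),("top",-55,-4,70,158.7,297.5),
("scene",-65,-22,0,458.6,291.4),("scene",65,-22,0,503.4,272.4),("scene",65,-22,26,503.9,263),("scene",-55,-4,70,456.4,258.6),("scene",43,4,70,492.1,244.4)]
def res(p,D): return np.concatenate([(proj(cam[d[0]],rz(p[2])@np.array(d[1:4])+[p[0],p[1],0])-d[4:]).ravel() for d in D])
r=least_squares(res,[506,308,2.6],args=(H,),loss='soft_l1',f_scale=.5); print(r.x.round(3),res(r.x,H).reshape(-1,2).round(1).tolist()); p=r.x
def box(lo,hi): return list(itertools.combinations([np.array(c,float) for c in itertools.product(*zip(lo,hi))],2))
E_=[(a,b) for a,b in box([-65,-22,0],[65,22,26])+box([-55,-4,10],[55,4,70]) if (a!=b).sum()==1]
out=[]
for n,(x,y) in(("top",(115,285)),("scene",(440,235))):
    k=6 if n=="top" else 6; w,h=(66,90)
    i=cv2.resize(cv2.imread(f"pics/{n}0.png")[y:y+h,x:x+w],None,fx=k,fy=k,interpolation=cv2.INTER_CUBIC)
    for a,b in E_:
        q=[((proj(cam[n],rz(p[2])@c+[p[0],p[1],0])[0]-[x,y]+.5)*k).astype(int).tolist() for c in(a,b)]
        cv2.line(i,q[0],q[1],(255,0,0),1)
    out.append(i)
cv2.imwrite("pics/ov.png",np.hstack(out))
E
python3 ov.py
```

```text
[505.889 309.941   2.601] [[-1.5, 0.8], [0.3, 0.0], [3.3, -1.9], [-2.2, 0.4], [0.0, 1.4], [-2.2, -0.2], [-1.2, 1.1], [0.2, 1.2], [2.0, 0.7], [-0.7, 0.4]]
```

View pics/ov.png

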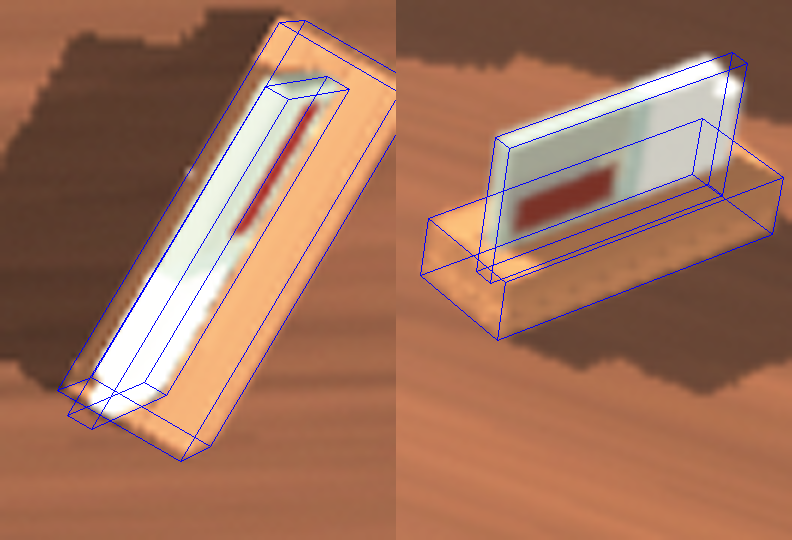

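The overlay fits to about 1 px, except that the model sits about 2 mm too far towards the frosted end. I take the plate at (507.5, 308.5) with yaw 2.60. Next I move over it.

Careful with the scale: shifts go in units of 25 mm and turns go in units of 0.2 rad. That gives: 40 mm is 1.6, -44.3 mm is -1.772.

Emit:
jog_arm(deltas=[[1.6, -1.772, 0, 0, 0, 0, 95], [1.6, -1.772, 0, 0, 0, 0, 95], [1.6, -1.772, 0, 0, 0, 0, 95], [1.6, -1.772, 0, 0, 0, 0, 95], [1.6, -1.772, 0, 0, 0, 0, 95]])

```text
refused: deltas: the value is too long (schema: maxItems 1). Nothing was moved.
```

The error is about the shape of the input: a list holding one list of rows, three levels of brackets. Fixing that and sending the same move.

Emit:
jog_arm(deltas=[[[1.6, -1.772, 0, 0, 0, 0, 95], [1.6, -1.772, 0, 0, 0, 0, 95], [1.6, -1.772, 0, 0, 0, 0, 95], [1.6, -1.772, 0, 0, 0, 0, 95], [1.6, -1.772, 0, 0, 0, 0, 95]]])

```text
t: 0.92
position: [357.7, -272.2, 214.8]
tool_rot: [3.06, 0.71, 0.0]
wrist_force: [0.4, -0.1, 0.6]
width: 94.9
grip_force: 0.0
```

Emit:
jog_arm(deltas=[[[1.6, -1.772, 0, 0, 0, 0, 95], [1.6, -1.772, 0, 0, 0, 0, 95], [1.6, -1.772, 0, 0, 0, 0, 95], [1.6, -1.772, 0, 0, 0, 0, 95], [1.6, -1.772, 0, 0, 0, 0, 95]]])

```text
t: 1.55
position: [439.6, 15.0, 214.9]
tool_rot: [3.06, 0.711, 0.001]
wrist_force: [0.7, -0.4, -0.4]
width: 95.1
grip_force: 0.0
```

Emit:
jog_arm(deltas=[[[1.6, -1.772, 0, 0, 0, 0, 95], [1.6, -1.772, 0, 0, 0, 0, 95], [1.6, -1.772, 0, 0, 0, 0, 95], [1.6, -1.772, 0, 0, 0, 0, 95], [1.6, -1.772, 0, 0, 0, 0, 95]]])

```text
t: 2.17
position: [521.3, 302.2, 214.6]
tool_rot: [3.06, 0.712, 0.0]
wrist_force: [0.4, -1.6, 0.3]
width: 95.0
grip_force: 0.0
```

Emit:
jog_arm(deltas=[[[0, 0, 0, 0, 0, -0.9, 95], [0, 0, 0, 0, 0, -0.9, 95], [0, 0, 0, 0, 0, -0.9, 95], [0, 0, 0, 0, 0, -0.9, 95], [0, 0, 0, 0, 0, -0.9, 95]]])

```text
t: 2.8
position: [521.0, 300.1, 214.5]
tool_rot: [2.44, 1.979, -0.0]
wrist_force: [-0.2, -0.4, -0.0]
width: 94.9
grip_force: 0.0
```

Emit:
jog_arm(deltas=[[[0, 0, 0, 0, 0, -0.9, 95], [0, 0, 0, 0, 0, -0.9, 95], [0, 0, 0, 0, 0, -0.9, 95], [0, 0, 0, 0, 0, -0.9, 95], [0, 0, 0, 0, 0, -0.9, 95]]])

```text
t: 3.42
position: [521.0, 300.1, 214.5]
tool_rot: [-1.337, -2.843, 0.0]
wrist_force: [0.4, 0.4, -0.3]
width: 94.9
grip_force: 0.0
```

```bash
cat >d.py <<'E'
from h import *
th=2.60; g=rz(th)@[-16,0,0]+[507.5,308.5,0]
rot=R.from_matrix(np.c_[[np.cos(th),np.sin(th),0],[np.sin(th),-np.cos(th),0],[0,0,-1]])
print(g,delta(g+[0,0,130],rot),state()['q'].round(2))
E
python3 d.py
```

```text
[521.21022005 300.25197805   0.        ] (array([ 0. ,  0.3, 84.5]), array([-0.   , -0.   , -0.337])) [ 0.41  0.46  1.62 -0.    1.07 -0.28]
```

In the tool's units: 50 mm is 2, 42 mm is 1.68, -0.169 rad is -0.845.

Emit:
jog_arm(deltas=[[[0, 0, 0, 0, 0, -0.84, 95], [0, 0, 0, 0, 0, -0.845, 95], [0, 0.012, 2, 0, 0, 0, 60], [0, 0, 2, 0, 0, 0, 40], [0, 0, 1.68, 0, 0, 0, 40]]])

```text
t: 4.05
position: [520.9, 300.2, 70.9]
tool_rot: [-0.85, -3.024, 0.001]
wrist_force: [1.3, 0.5, 0.1]
width: 70.4
grip_force: 0.0
```

Emit:
jog_arm(deltas=[[[0, 0, 0, 0, 0, 0, 40], [0, 0, 0, 0, 0, 0, 40]]])

```text
t: 4.3
position: [521.9, 300.6, 74.0]
tool_rot: [0.849, 3.023, 0.001]
wrist_force: [-0.6, 0.1, 0.4]
width: 50.4
grip_force: 0.0
```

```bash
python3 - <<'E'
from h import *
import cv2
s=imaging.snapshot("scene")["pixels"];t=imaging.snapshot("top")["pixels"]
f=lambda i,x,y:cv2.resize(i[y:y+100,x:x+66],None,fx=6,fy=6,interpolation=cv2.INTER_CUBIC)
cv2.imwrite("pics/g.png",np.hstack([f(s,440,210),f(t,125,265)])[:,:,::-1])
E
python3 d.py
```

```text
[521.21022005 300.25197805   0.        ] (array([  0.4,  -0.7, -55.4]), array([ 0.002,  0.002, -0.006])) [ 0.41  0.63  1.75 -0.    0.76 -0.61]
```

View pics/g.png

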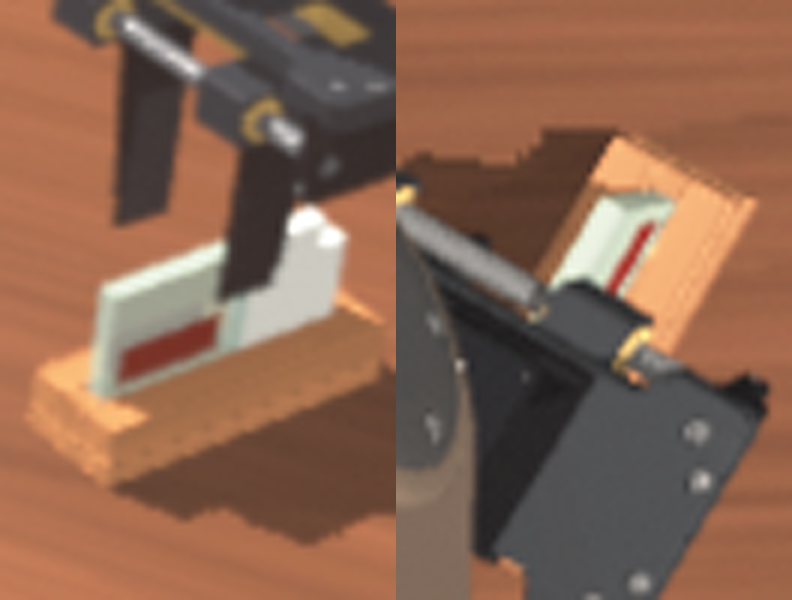

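```bash
python3 - <<'E'
from h import *
s=imaging.snapshot("scene");c=(s["camera_matrix"],s["cam_to_world"])
st=state();A=R.from_rotvec(st['tool_rot']).as_matrix();w=st['width']/2
print(st['width'],st['position'])
for o in([0,w+12,0],[0,-w,0],[11,w+12,0],[-11,w+12,0],[11,-w,0],[-11,-w,0]):
    p=proj(c,st['position']+A@np.array(o,float))[0]; print(o,((p-[440,210]+.5)*6).round())
for o in([-55,-4,70],[43,-4,70],[43,4,70],[55,-4,58],[-55,-4,26],[-16,-4,70]):
    p=proj(c,rz(2.6)@np.array(o)+[507.5,308.5,0])[0]; print(o,((p-[440,210]+.5)*6).round())
E
```

```text
41.5308255400994 [522.03357194 300.69622614  74.48247074]
[0, 32.7654127700497, 0] [250. 301.]
[0, -20.7654127700497, 0] [151. 226.]
[11, 32.7654127700497, 0] [275. 292.]
[-11, 32.7654127700497, 0] [226. 309.]
[11, -20.7654127700497, 0] [175. 218.]
[-11, -20.7654127700497, 0] [127. 235.]
[-55, -4, 70] [108. 300.]
[43, -4, 70] [321. 223.]
[43, 4, 70] [306. 213.]
[55, -4, 58] [341. 241.]
[-55, -4, 26] [ 94. 399.]
[-16, -4, 70] [194. 269.]
```

The seen fingertips and plate corners share the same roughly 1 px bias against the projections. So the gripper is centred on the plate, at about x = -16. I lower and close.

In the tool's units: 20 mm is 0.8, 18 mm is 0.72.

Emit:
jog_arm(deltas=[[[0.016, -0.024, 0.8, 0, 0, 0, 40], [0, 0, 0.72, 0, 0, 0, 40], [0, 0, 0, 0, 0, 0, 20], [0, 0, 0, 0, 0, 0, 12]]], force=10)

```text
t: 4.95
position: [520.9, 300.2, 35.1]
tool_rot: [0.85, 3.024, 0.0]
wrist_force: [0.4, -1.1, 0.4]
width: 25.0
grip_force: 0.0
```

Emit:
jog_arm(deltas=[[[0, 0, 0, 0, 0, 0, 10], [0, 0, 0, 0, 0, 0, 5], [0, 0, 0, 0, 0, 0, 0], [0, 0, 0, 0, 0, 0, 0], [0, 0, 0, 0, 0, 0, 0]]], force=10)

```text
t: 5.58
position: [520.9, 300.2, 35.1]
tool_rot: [0.849, 3.024, 0.001]
wrist_force: [0.1, -0.4, 5.9]
width: 7.6
grip_force: 10.0
```

Emit:
jog_arm(deltas=[[[0, 0, 0, 0, 0, 0, 0], [0, 0, 0, 0, 0, 0, 0]]], force=10)

```text
t: 5.82
position: [520.9, 300.2, 35.1]
tool_rot: [0.849, 3.024, 0.001]
wrist_force: [0.3, -0.5, 5.7]
width: 8.2
grip_force: 10.0
```

```bash
python3 d.py
```

```text
[521.21022005 300.25197805   0.        ] (array([ -0.3,   0.3, -94.9]), array([ 0.001,  0.001, -0.006])) [ 0.41  0.68  1.77 -0.    0.69 -0.61]
```

Emit:
jog_arm(deltas=[[[0, 0, 0, 0, 0, 0, 0], [0, 0, 0, 0, 0, 0, 0], [0, 0, -0.2, 0, 0, 0, 0], [0, 0, -0.4, 0, 0, 0, 0], [0, 0, -0.6, 0, 0, 0, 0]]], force=45)

```text
t: 6.45
position: [520.1, 299.7, 65.2]
tool_rot: [-0.85, -3.023, 0.002]
wrist_force: [0.6, 0.7, -1.5]
width: 7.8
grip_force: 45.0
```

Emit:
jog_arm(deltas=[[[0, 0, -1.2, 0, 0, 0, 0], [0, 0, -1.6, 0, 0, 0, 0], [0, 0, -2, 0, 0, 0, 0], [0, 0, -1.6, 0, 0, 0, 0], [0, 0, 0, 0, 0, 0, 0]]])

```text
t: 7.08
position: [521.1, 300.1, 228.5]
tool_rot: [0.849, 3.02, 0.005]
wrist_force: [-0.3, 0.1, -0.8]
width: 7.9
grip_force: 45.0
```

```bash
python3 - <<'E'
from h import *
import cv2
s=imaging.snapshot("scene")["pixels"]
cv2.imwrite("pics/l.png",cv2.resize(s[120:320,400:580],None,fx=3,fy=3)[:,:,::-1])
E
```

```text
(no output)
```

View pics/l.png

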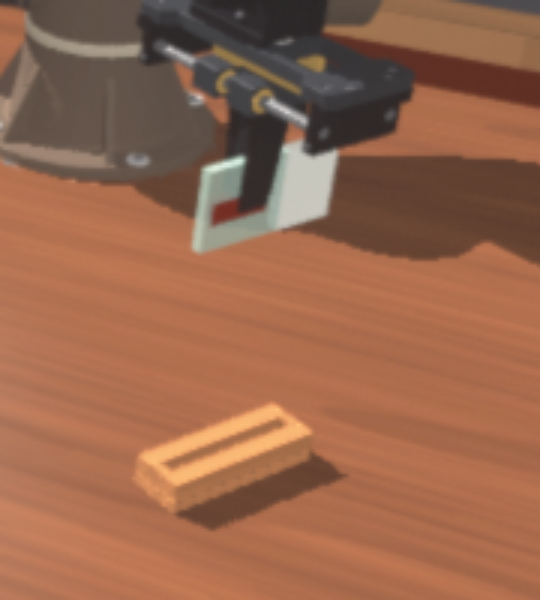

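The plate is held level and clear of the holder, with the fingers on the clear glass next to the streak. Next I work out the way to the pad.

```bash
cat >d2.py <<'E'
from h import *
st=state();A=R.from_rotvec(st['tool_rot'])
th=2.60; B=R.from_matrix(np.c_[[np.cos(th),np.sin(th),0],[np.sin(th),-np.cos(th),0],[0,0,-1]])
F=B*R.from_rotvec([.98,0,0])
tcp=np.array([580,4,225])-F.apply([16,0,-5])
print(tcp,delta(tcp,F),st['q'].round(2),"mid",st['position']+A.apply([16,0,-5]),"axes x",A.apply([1,0,0]).round(3),"label n",A.apply([0,-1,0]).round(3))
E
python3 d2.py
```

```text
[591.56960738  -7.80624123 222.21488727] (array([-221. , -225.6,    4. ]), array([ 0.982, -0.002, -0.007])) [ 0.41  0.44  1.61 -0.    1.09 -0.61] mid [506.75500677 308.18415836 231.28571705] axes x [-0.854  0.521 -0.001] label n [-0.521 -0.854 -0.002]
```

Emit:
jog_arm(deltas=[[[-0.6, -0.6, 0, 0, 0, 0, 0], [-1, -1, 0, 0, 0, 0, 0], [-1.2, -1.2, 0, 0, 0, 0, 0], [-1.2, -1.2, 0, 0, 0, 0, 0], [-1.2, -1.2, 0, 0, 0, 0, 0]]])

```text
t: 7.75
position: [563.4, 118.9, 223.3]
tool_rot: [-0.85, -3.022, 0.002]
wrist_force: [-0.3, 0.1, -1.2]
width: 7.8
grip_force: 45.0
```

Emit:
jog_arm(deltas=[[[-1.2, -1.2, 0, 0, 0, 0, 0], [-1.2, -1.2, 0, 0, 0, 0, 0], [-0.8, -0.88, 0.08, 0, 0, 0, 0], [-0.44, -0.52, 0.08, 0, 0, 0, 0], [0, 0, 0, 0, 0, 0, 0]]])

```text
t: 8.38
position: [591.6, -8.1, 219.7]
tool_rot: [-0.852, -3.022, 0.001]
wrist_force: [0.2, 0.7, -1.4]
width: 7.9
grip_force: 45.0
```

Emit:
jog_arm(deltas=[[[0, 0, 0, 0.5, 0, 0, 0], [0, 0, 0, 0.7, 0, 0, 0], [0, 0, 0, 0.7, 0, 0, 0], [0, 0, 0, 0.7, 0, 0, 0], [0, 0, 0, 0.7, 0, 0, 0]]])

```text
t: 9.0
position: [592.0, -5.7, 220.9]
tool_rot: [-0.76, -2.711, 0.935]
wrist_force: [-0.5, -0.0, -1.7]
width: 8.0
grip_force: 45.0
```

Emit:
jog_arm(deltas=[[[0, 0, 0, 0.7, 0, 0, 0], [0, 0, 0, 0.6, 0, 0, 0], [0, 0, 0, 0.3, 0, 0, 0], [0, 0, 0, 0, 0, 0, 0], [0, 0, 0, 0, 0, 0, 0]]])

```text
t: 9.62
position: [592.0, -6.7, 220.8]
tool_rot: [-0.695, -2.474, 1.317]
wrist_force: [-0.6, 0.4, -1.6]
width: 8.1
grip_force: 45.0
```

```bash
python3 d2.py
python3 - <<'E'
from h import *
import cv2
for n,a,b,c,d in(("scene",60,360,200,600),("top",130,430,150,550)):
    i=imaging.snapshot(n)["pixels"][a:b,c:d]; cv2.imwrite(f"pics/f_{n}.png",cv2.resize(i,None,fx=2,fy=2)[:,:,::-1])
E
```

```text
[591.56960738  -7.80624123 222.21488727] (array([-0.2, -1.8,  0.2]), array([ 0.002, -0.004, -0.003])) [ 0.17  0.76  1.36 -0.69  1.74 -0.71] mid [580.51635673   5.18327693 223.61473828] axes x [-0.854  0.52  -0.   ] label n [-0.291 -0.477  0.83 ]
```

View pics/f_scene.png

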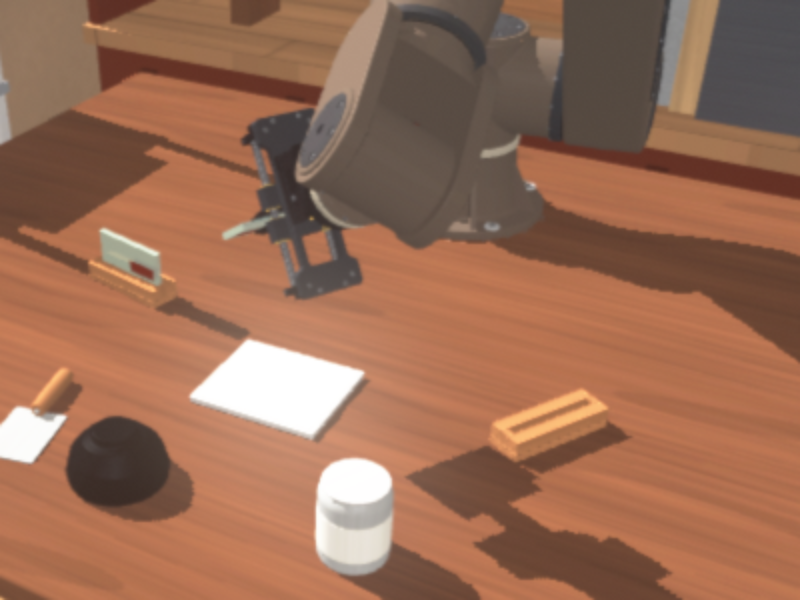

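View pics/f_top.png

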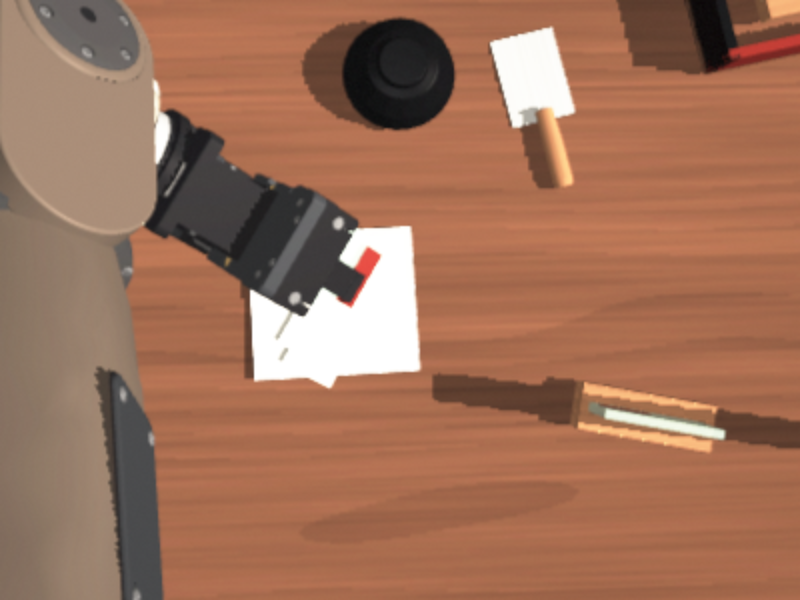

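The scene view shows the plate held at a flat slant above the pad, with the other objects where they were. The top view shows the plate's centre over the pad near (335,300). The frosted end points lower left and the label face is up.

Emit:
jog_arm(deltas=[[[0, 0, 0, 0, 0, 0, 0], [0, 0, 0, 0, 0, 0, 0]]])

```text
t: 9.98
position: [592.0, -7.3, 220.9]
tool_rot: [-0.695, -2.472, 1.318]
wrist_force: [-0.4, -0.2, -1.6]
width: 7.8
grip_force: 45.0
```

```bash
python3 -c "
from cell import manip, imaging, finish_job, state
print(finish_job())"
```

```text
the job is handed in; nothing more can be done
None
```

I handed the job in at about 10 s with the notched plate gripped by its clear glass and held about 22 cm above the bench over the light pad, long edges level, label face up at a slant of about 34°; nothing else was moved.

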